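# Sort the loose optics parts and sample vials back into their trays

## Task

The measurement is finished: put away the four loose parts standing on the green bench top, which are two glass vials, a steel pedestal post and a black lens tube. Stand each one upright in an empty bay of the tray that already holds one of its own kind, one part to a bay; set them down, do not drop them. Leave the three parts that are already in the trays standing where they are.

Things in the scene. Friction and masses are not known exactly. Their poses are not given: they have to be found in the camera images.
- vial_a: Loose: empty clear glass sample vial, standing upright: body 28 mm in diameter up to 54 mm, narrow neck, black screw cap 24 mm in diameter from 58 to 72 mm (total height 72), blank white paper band low on the body; about 45 g. Origin: centre of its underside, z up along its axis.
- vial_b: Loose, the same as vial_a: empty clear glass sample vial, standing upright: body 28 mm in diameter up to 54 mm, narrow neck, black screw cap 24 mm in diameter from 58 to 72 mm (total height 72), blank white paper band low on the body; about 45 g. Origin: centre of its underside, z up along its axis.
- post: Loose: stainless steel pedestal post, standing upright: a plain bare-metal pillar 25 mm in diameter with a wider foot flange (32 mm in diameter, 10 mm high) at the bottom, total height 65 mm, flat top with a small dark threaded hole; about 240 g. Origin: centre of its underside, z up along its axis.
- lens_tube: Loose: lens tube, standing upright: matt black aluminium cylinder 30 mm in diameter and 56 mm high, open at the top where a bluish glass lens sits slightly below the rim; about 70 g. Origin: centre of its underside, z up along its axis.
- vial_tray: one of three equal grey plastic trays, 172 mm long (its y) by 60 mm wide (its x), fixed to the table. Walls 20 mm high over the table and 4 mm thick; floor 4 mm thick. Two dividers make three square bays, each 52 x 52 mm inside, in a row along its y with centres at y = -56, 0 and +56 mm. It is the tray for the vials: one already stands in the bay at y = -56 mm, the bays at y = 0 and +56 mm are empty. Origin: centre of the underside.
- post_tray: one of three equal grey plastic trays, 172 mm long (its y) by 60 mm wide (its x), fixed to the table. Walls 20 mm high over the table and 4 mm thick; floor 4 mm thick. Two dividers make three square bays, each 52 x 52 mm inside, in a row along its y with centres at y = -56, 0 and +56 mm. It is the tray for the pedestal posts: one already stands in the bay at y = 0 (the middle), the bays at y = -56 and +56 mm are empty. Origin: centre of the underside.
- tube_tray: one of three equal grey plastic trays, 172 mm long (its y) by 60 mm wide (its x), fixed to the table. Walls 20 mm high over the table and 4 mm thick; floor 4 mm thick. Two dividers make three square bays, each 52 x 52 mm inside, in a row along its y with centres at y = -56, 0 and +56 mm. It is the tray for the lens tubes: one already stands in the bay at y = +56 mm, the bays at y = -56 and 0 mm are empty. Origin: centre of the underside.
- stored_vial: The vial already in the vial tray, not to be moved; loose in its bay. Same as vial_a: 28 mm in diameter, 72 mm high. Origin: centre of its underside.
- stored_post: The pedestal post already in the post tray, not to be moved; loose in its bay. Same as post: foot 32 mm, pillar 25 mm in diameter, 65 mm high. Origin: centre of its underside.
- stored_tube: The lens tube already in the lens tube tray, not to be moved; loose in its bay. Same as lens_tube: 30 mm in diameter, 56 mm high. Origin: centre of its underside.
Things that resemble listed ones, but are neither listed nor needed, are in the scene too. What is shaped like the lens_tube but purple or red is not meant.

How it is judged:
By the outcome, as a careful person would: the job done as asked, in the order asked, and still so for the second after the job is handed in, with the robot touching nothing.
It also fails if it takes over 99 s, if anything falls off the work surface, if the arm or the gripper's body presses on something with over 40 N, if the wrist force passes 120 N, or if a joint passes its speed limit or range.

## Robot

A 6-joint arm with a two-finger parallel gripper is mounted at the origin on the work surface. World frame = base frame: x ahead of the robot, y to its left, z up, the work surface at z = 0. Lengths are in m, angles in rad, forces in N, time in s.
With the tool pointing down it reaches from about 0.375 to 0.975 m from the base axis. Payload 3.8 kg.
Tool frame: the origin (TCP) lies midway between the tips of the shut fingers; the grasp point (between the pads) lies 19 mm behind it; z points along the fingers, y is the line along which they close (so a half turn about z gives the same grasp; the last joint's range is limited). The gripper opens to 85 mm and grips with 20 to 120 N. Pads are 22 mm wide; open, the fingers measure 114 mm over their backs; the gripper's body (76 mm by 85 mm) begins 54 mm behind the grasp point. The pads swing forward as they close: fully open they stand 13 mm farther back than shut.
Start: joints at [-1.26, 0.264, 1.604, -0, 1.274, -0.037], TCP at [0.23, -0.635, 0.231] pointing down, gripper open.
Joint ranges: [-2.63, 2.63], [-0.94, 2.18], [0.31, 2.57], [-1.31, 4.45], [0, 2.66], [-2.55, 2.55]. Speed limits (rad/s): [2.57, 2.57, 3.14, 3.14, 3.14, 3.14].

## Interface

Orientations are given as a rotation vector (axis times angle).
In Python, from workcell import bot, imaging gives the robot as it stands.
- The arm moves only by the tool step_arm, never from a script. Its argument "series" is a list of rows, each an object of numbers: "grip": the closure, from -1 (fully open) to 1 (shut); "x", "y", "z": the shift along the tool's x, y, z normalised to -1 to 1, where 1 is 500 mm; "ax", "ay", "az": the turn, a rotation vector about the tool's x, y, z normalised to -1 to 1, where 1 is 30 degrees. A call has 1 to 12 rows; each row is the pose to reach, as a shift and turn from the pose commanded when the call began, along the tool's axes at that moment; what a row does not reach only later rows make up. A row lasts 1/10 s, in which the tool goes at most 50 mm and 8.59 degrees, less where a joint would pass 70% of its speed; a pose out of reach is approached as far as the arm can. A call with a number of a shift or a turn outside -1 to 1 is refused whole. A call with a gripper value outside its range is refused whole. The fingers move at their own pace and stop on an object; "force" is the grip in N (left out, the last holds). Time passes only in rows, so rows that repeat a pose let the fingers close. It gives the time, the measured TCP pose, the force, the opening and the grip force at its end, in the units of the state.
- bot.read_state(): the state, without advancing time (a new reading comes with each control period).
- imaging.read_camera(name): name is "scene" or "top" or "wrist"; returns a dict with "img" (400x640x3 uint8, red, green, blue), "fx", "fy", "cx", "cy" (pixels), "k1" (the pictures are not rectified: a ray, as slopes to the right and down, at radius r is drawn at 1 + k1 r^2 times it, then the intrinsics apply), "R" (3x3) and "t" (3): a world point X has camera coordinates R X + t. Camera axes: x right, y down, z forward; pixel columns grow to the right and rows downward; lengths in m; the calibration is good to about 2 mm. A picture is of the moment at which its call begins. There is no depth.
- bot.finish_job(): hands the job in; it is judged then, once.
The state is a dict: "time": time; "q": joint angles; "joint_vel": joint speeds; "joint_torque": joint torques, N m; "tool_pos": TCP position; "tcp_rot": TCP orientation; "wrist_force": force on the tool from outside, world axes, zero at the start; "torque": the same for the moment, N m; "width": opening from 0.0 (shut) to 1.0 (fully open); "grip_force": force on a finger pad.
Only numpy, scipy, OpenCV 4.12 (cv2) and the standard library are available. Lean on these libraries where they do the work, as an engineer would, in place of code of your own. Each camera call takes 0.05 s, during which the arm holds its last target. There are 200 camera calls.

## Working session

There is one attempt and no reset: what is moved stays moved. The work goes in short steps, Python scripts to look and compute and a tool call to move; the robot and the scene stay as the last step left them, time stands still between calls to the robot, and variables do not carry over. Pictures are saved under pics/ and viewed, at most 14 in all, crops included, and the job is handed in when it is done.

Besides the shell and the picture viewer there is one more tool, called after "Request:" by a JSON object that holds its "api" and its "payload". step_arm: Moves the arm, as the interface text tells. Scaled input: -1 to 1 covers 500 mm each way for a shift and 30 degrees each way for a turn. Its arguments: {"type":"object","properties":{"series":{"type":"array","items":{"type":"object","properties":{"grip":{"type":"number"},"x":{"type":"number","minimum":-1,"maximum":1},"y":{"type":"number","minimum":-1,"maximum":1},"z":{"type":"number","minimum":-1,"maximum":1},"ax":{"type":"number","minimum":-1,"maximum":1},"ay":{"type":"number","minimum":-1,"maximum":1},"az":{"type":"number","minimum":-1,"maximum":1}}}},"force":{"type":"number"}},"required":["series"]}

```bash
mkdir -p pics
cat > h.py <<'E'
import numpy as np, cv2
from workcell import bot, imaging
def snap(name, fn):
    c=imaging.read_camera(name); cv2.imwrite('pics/'+fn+'.png',cv2.cvtColor(c['img'],cv2.COLOR_RGB2BGR))
    np.save('pics/'+fn+'.npy',c,allow_pickle=True); return c
def load(fn): return np.load('pics/'+fn+'.npy',allow_pickle=True).item()
def ray(c,u,v):
    K=np.array([[c['fx'],0,c['cx']],[0,c['fy'],c['cy']],[0,0,1.]])
    p=cv2.undistortPoints(np.array([[[u,v]]],float),K,np.array([c['k1'],0,0,0,0.]))[0,0]
    R=np.array(c['R']);t=np.array(c['t']); return -R.T@t, R.T@np.array([p[0],p[1],1])
def onz(c,u,v,z):
    o,d=ray(c,u,v); return o+d*(z-o[2])/d[2]
def proj(c,X):
    R=np.array(c['R']);t=np.array(c['t']); p=R@np.array(X,float)+t; x,y=p[0]/p[2],p[1]/p[2]; s=1+c['k1']*(x*x+y*y)
    return np.array([c['fx']*x*s+c['cx'],c['fy']*y*s+c['cy']])
E
python3 - <<'E'
from h import *
for n in ['top','scene','wrist']:
    c=snap(n,n+'0'); print(n,c['fx'],c['k1'],-np.array(c['R']).T@np.array(c['t']))
print(bot.read_state())
E
```

```text
top 366.7999322937543 -0.02419802212905478 [0.39753466 0.00790084 0.79790645]
scene 371.50548308231 -0.06802317049125964 [ 0.82360186 -0.3212101   0.61461836]
wrist 339.3119922363908 0.02176053419298075 [ 0.30261143 -0.60857356  0.37242236]
{'time': 0.15, 'q': array([-1.25992799e+00,  2.64597049e-01,  1.60507644e+00,  3.46314108e-06,
        1.27369812e+00, -3.68631131e-02]), 'joint_vel': array([ 0.00085041, -0.00204505, -0.00348879,  0.00123958, -0.0011519 ,
        0.00107346]), 'joint_torque': array([ 4.07636508e-04, -5.15907133e+01, -3.67958450e+01, -2.72365537e-05,
        8.04616080e-03,  2.18025355e-05]), 'tool_pos': array([ 0.22986422, -0.63404546,  0.23022789]), 'tcp_rot': array([-3.09249219e+00, -5.43160970e-01,  3.76277236e-04]), 'wrist_force': array([0.58063288, 0.51765198, 0.20388128]), 'torque': array([0.00413484, 0.00243538, 0.00776357]), 'grip_force': 0.0, 'width': 1.0031231476571665}
```

View pics/top0.png

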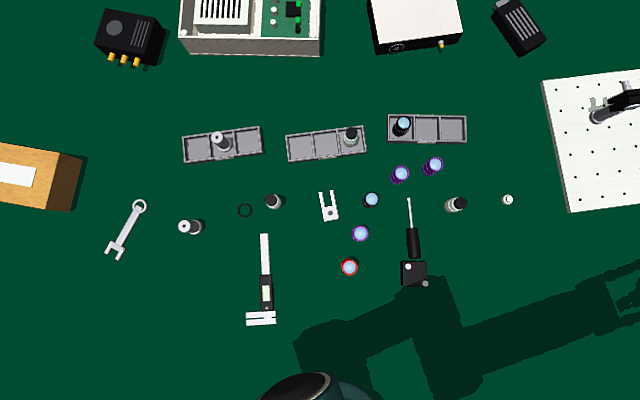

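View pics/scene0.png

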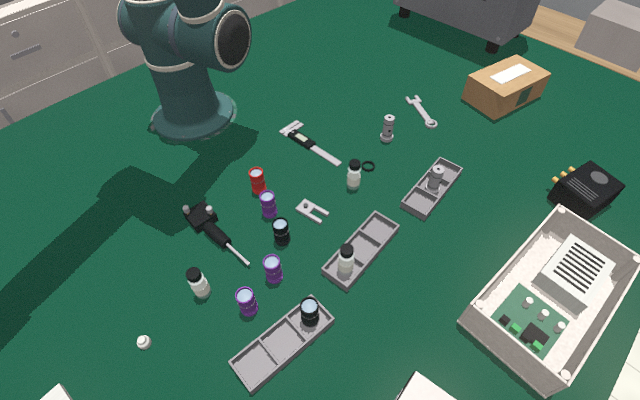

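The top view shows the vials at (273,201) and (456,204), the post at (188,227) and a black tube at (371,199). The trays are the post tray at (222,144), the vial tray at (326,143) and the tube tray at (427,128). Possible mix-ups for the tube are the purple ones at (400,173), (434,165) and (360,233) and the red one at (349,266). For the vials it is the white knob at (508,199). I choose by description and check in a close crop.

Run:
```python
from h import *
c=load('top0'); im=cv2.cvtColor(c['img'],cv2.COLOR_RGB2BGR)
cv2.imwrite('pics/crop0.png',cv2.resize(im[105:255,165:485],None,fx=2.5,fy=2.5,interpolation=cv2.INTER_CUBIC))
hsv=cv2.cvtColor(im,cv2.COLOR_BGR2HSV)
# non-green = objects; trays: gray low saturation
m=((hsv[...,1]<70)&(hsv[...,2]>60)).astype(np.uint8)
m=cv2.morphologyEx(m,cv2.MORPH_CLOSE,np.ones((5,5)))
for k in cv2.findContours(m,cv2.RETR_EXTERNAL,cv2.CHAIN_APPROX_NONE)[0]:
    a=cv2.contourArea(k)
    if 1500<a<4500:
        (u,v),s,an=cv2.minAreaRect(k); b=cv2.boxPoints(((u,v),s,an))
        w=np.array([onz(c,*p,0.02)[:2] for p in b]); print('tray',u,v,onz(c,u,v,.02)[:2].round(4),'\n',w.round(4).tolist(),np.linalg.norm(w[0]-w[1]).round(3),np.linalg.norm(w[1]-w[2]).round(3))
# blue lens
for nm,mm in [('blue',(hsv[...,0]>95)&(hsv[...,0]<125)&(hsv[...,1]>30)&(hsv[...,2]>110)),('dark',(hsv[...,2]<55)),('bright',(hsv[...,1]<50)&(hsv[...,2]>120))]:
    for k in cv2.findContours(mm.astype(np.uint8),cv2.RETR_EXTERNAL,cv2.CHAIN_APPROX_NONE)[0]:
        (u,v),r=cv2.minEnclosingCircle(k); a=cv2.contourArea(k)
        if 20<a<500 and 160<u<530 and 100<v<290: print(nm,round(u,1),round(v,1),round(r,1),a,onz(c,u,v,.06)[:2].round(3))
```

```text
tray 221.3316650390625 144.9320526123047 [0.6063 0.2259] 
 [[0.63, 0.3179], [0.6481, 0.1432], [0.5831, 0.1351], [0.565, 0.308]] 0.176 0.066
tray 325.5706481933594 143.79733276367188 [ 0.6012 -0.0018] 
 [[0.625, 0.0878], [0.6422, -0.0853], [0.5778, -0.0905], [0.5608, 0.0809]] 0.174 0.065
tray 427.0 128.5 [ 0.6284 -0.2239] 
 [[0.6638, -0.1407], [0.6585, -0.3117], [0.5934, -0.3064], [0.5986, -0.1372]] 0.171 0.065
tray 416.82147216796875 19.942047119140625 [ 0.8837 -0.2184] 
 [[0.9366, -0.1141], [0.963, -0.314], [0.832, -0.3212], [0.8069, -0.1256]] 0.202 0.131
blue 349.3 267.0 5.7 87.0 [ 0.34 -0.04]
blue 360.4 232.9 6.0 95.0 [ 0.406 -0.065]
blue 371.5 198.5 6.0 102.0 [ 0.475 -0.09 ]
blue 401.3 172.5 5.9 91.5 [ 0.526 -0.154]
blue 435.2 163.9 5.8 80.0 [ 0.542 -0.224]
blue 403.3 122.5 5.9 90.5 [ 0.631 -0.164]
dark 352.5 260.0 6.3 30.0 [ 0.353 -0.047]
dark 412.6 242.9 16.3 361.0 [ 0.383 -0.168]
dark 198.9 225.0 7.1 34.5 [0.431 0.26 ]
dark 243.8 209.5 7.7 143.5 [0.46  0.168]
dark 460.4 203.0 6.7 109.5 [ 0.46  -0.269]
dark 279.8 200.0 6.0 35.0 [0.477 0.095]
dark 270.1 199.5 6.1 86.5 [0.479 0.115]
dark 370.2 199.6 9.0 50.0 [ 0.472 -0.088]
dark 449.5 143.0 14.5 23.0 [ 0.584 -0.256]
dark 196.0 147.5 16.0 30.5 [0.592 0.268]
dark 353.5 132.1 8.1 87.5 [ 0.614 -0.06 ]
dark 247.0 142.0 19.8 48.5 [0.6   0.161]
dark 452.5 128.0 15.9 21.0 [ 0.616 -0.265]
dark 401.5 127.0 15.9 262.0 [ 0.621 -0.159]
dark 401.4 129.1 20.2 44.0 [ 0.617 -0.159]
bright 407.7 266.0 3.1 23.0 [ 0.338 -0.156]
bright 265.0 253.6 20.7 293.0 [0.371 0.126]
bright 183.8 225.8 6.2 103.5 [0.431 0.291]
bright 409.5 212.5 14.7 42.5 [ 0.444 -0.165]
bright 453.1 204.6 8.2 76.0 [ 0.457 -0.254]
bright 273.3 201.5 6.7 37.0 [0.474 0.108]
bright 507.5 199.1 5.1 67.0 [ 0.465 -0.365]
bright 327.4 205.2 16.2 289.0 [ 0.464 -0.001]
```

View pics/crop0.png

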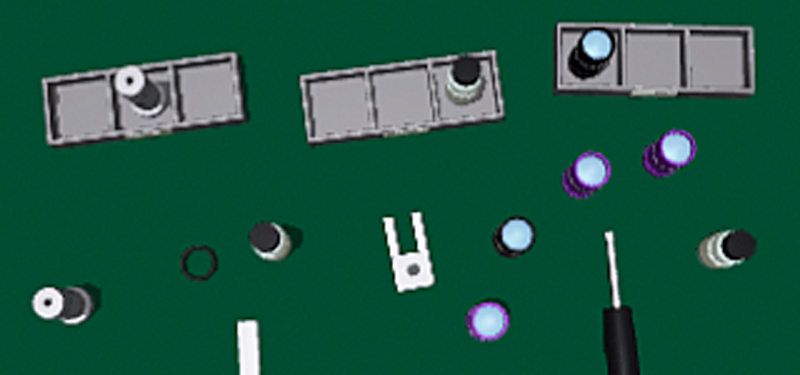

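The crop confirms the black tube at crop (515,236), next to the purple ones at (587,172), (675,150) and (488,321). The vials are at (265,238) and (738,247), and the post is at (47,302). Next I triangulate against the scene view.

```bash
cat >> h.py <<'E'
def tri(c1,p1,c2,p2):
    o1,d1=ray(c1,*p1);o2,d2=ray(c2,*p2); s=np.linalg.lstsq(np.c_[d1,-d2],o2-o1,rcond=None)[0]
    a,b=o1+d1*s[0],o2+d2*s[1]; return (a+b)/2,np.linalg.norm(a-b)
E
python3 - <<'E'
from h import *
t=load('top0');c=load('scene0'); hsv=cv2.cvtColor(c['img'],cv2.COLOR_RGB2HSV)
def blobs(c,mm,box):
    out=[]
    for k in cv2.findContours(mm.astype(np.uint8),cv2.RETR_EXTERNAL,cv2.CHAIN_APPROX_NONE)[0]:
        x,y,w,h=cv2.boundingRect(k);u,v=x+w/2-.5,y+h/2-.5
        if cv2.contourArea(k)>15 and box[0]<u<box[1] and box[2]<v<box[3]: out.append((round(u,1),round(v,1),w,h))
    return out
blue=(hsv[...,0]>95)&(hsv[...,0]<125)&(hsv[...,1]>30)&(hsv[...,2]>110)
print('tube',blobs(c,blue,(265,295,210,245)))
dark=(hsv[...,2]<60)
print('va',blobs(c,dark,(340,362,150,180)),'vb',blobs(c,dark,(180,210,260,290)))
print('post',blobs(c,(hsv[...,1]<60)&(hsv[...,2]>100),(370,405,105,150)))
ht=cv2.cvtColor(t['img'],cv2.COLOR_RGB2HSV)
for n,p,z in [('va',(270.1,199.5),.072),('vb',(460.4,203),.072),('post',(183.8,225.8),.065),('tube',(371.5,198.5),.053)]:
    X=onz(t,*p,z); print(n,X.round(4),'scene pix',proj(c,X).round(1))
E
```

```text
tube [(279.5, 223.5, 14, 10)]
va [(354.0, 164.0, 11, 11)] vb [(193.0, 274.0, 15, 15)]
post [(386.5, 132.5, 14, 18), (388.5, 119.0, 12, 11)]
va [0.4775 0.113  0.072 ] scene pix [356.  161.2]
vb [ 0.4589 -0.2647  0.072 ] scene pix [194.9 270.2]
post [0.4304 0.2887 0.065 ] scene pix [390.5 116.5]
tube [ 0.4753 -0.0914  0.053 ] scene pix [281.3 222.7]
```

```bash
cat >> h.py <<'E'
from scipy.spatial.transform import Rotation as Ro
def go(X,yaw=90):
    s=bot.read_state(); R=Ro.from_rotvec(s['tcp_rot']); y=np.radians(yaw)
    T=Ro.from_matrix(np.array([[np.cos(y),np.sin(y),0],[np.sin(y),-np.cos(y),0],[0,0,-1]]))
    d=R.inv().apply(np.array(X)-s['tool_pos'])/.5; w=np.degrees((R.inv()*T).as_rotvec())/30
    print('t',round(s['time'],2),'pos',s['tool_pos'].round(4),'shift',d.round(3),'turn',w.round(3),'w',s['width'].round(3),'F',s['wrist_force'].round(1),s['grip_force'])
E
python3 -c "
from h import *
go((.459,-.265,.2))"
```

```text
Traceback (most recent call last):
  File "h.py", line 24, in go
    print('t',round(s['time'],2),'pos',s['tool_pos'].round(4),'shift',d.round(3),'turn',w.round(3),'w',s['width'].round(3),'F',s['wrist_force'].round(1),s['grip_force'])
                                                                                                       ^^^^^^^^^^^^^^^^
AttributeError: 'float' object has no attribute 'round'
```

```bash
sed -i "s/s\['width'\].round(3)/round(s['width'],3)/" h.py
python3 -c "
from h import *
go((.459,-.265,.2))"
```

```text
t 0.15 pos [ 0.2299 -0.634   0.2302] shift [ 0.682 -0.538  0.061] turn [-3.000e-03 -2.000e-03 -2.336e+00] w 1.003 F [0.6 0.5 0.2] 0.0
```

Request:
{"api": "step_arm", "payload": {"series": [{"x":0.68,"y":-0.54,"z":0.06,"az":-0.98,"grip":-1},{"x":0.68,"y":-0.54,"z":0.06,"az":-0.98},{"x":0.68,"y":-0.54,"z":0.06,"az":-0.98},{"x":0.68,"y":-0.54,"z":0.06,"az":-0.98},{"x":0.68,"y":-0.54,"z":0.06,"az":-0.98},{"x":0.68,"y":-0.54,"z":0.06,"az":-0.98},{"x":0.68,"y":-0.54,"z":0.06,"az":-0.98},{"x":0.68,"y":-0.54,"z":0.06,"az":-0.98},{"x":0.68,"y":-0.54,"z":0.06,"az":-0.98},{"x":0.68,"y":-0.54,"z":0.06,"az":-0.98}]}}

```text
validation failed for argument at $.se...
```

Request:
{"api": "step_arm", "payload": {"series": [{"az":-0.98},{"az":-0.98},{"az":-0.98},{"az":-0.98}]}}

```text
validation failed for argument at $.se...
```

Request:
{"api": "step_arm", "payload": {"series": [{"az":-0.376},{"az":-0.376},{"az":-0.376}]}}

```text
validation failed for argument at $.se...
```

```bash
python3 -c "
from h import *
c=snap('wrist','w1'); go((.459,-.265,.2)); print(proj(c,(.459,-.265,.072)),-np.array(c['R']).T@c['t'])"
```

```text
t 0.2 pos [ 0.2299 -0.6341  0.2304] shift [ 0.682 -0.538  0.062] turn [-2.000e-03 -2.000e-03 -2.336e+00] w 0.999 F [-0.1  0.2 -0. ] 0.0
[-157.4743144  -415.33401031] [ 0.30262817 -0.60862561  0.3725815 ]
```

View pics/w1.png

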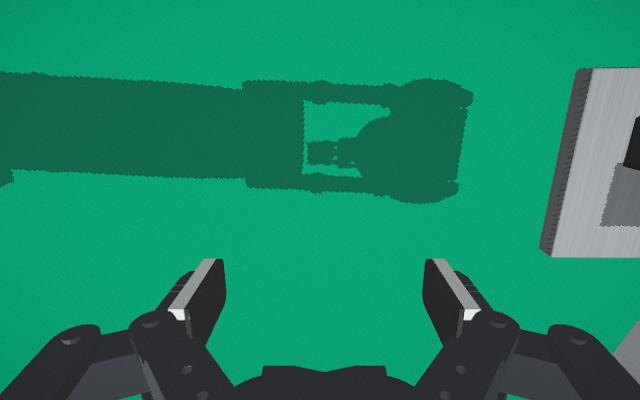

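The moves were refused and the arm is still at its start pose, so this wrist picture shows only the fingers and bare bench. I'll try again with every field given in each row.

Request:
{"api": "step_arm", "payload": {"series": [{"x":0.68,"y":-0.54,"z":0.06,"ax":0,"ay":0,"az":-0.98,"grip":-1},{"x":0.68,"y":-0.54,"z":0.06,"ax":0,"ay":0,"az":-0.98,"grip":-1},{"x":0.68,"y":-0.54,"z":0.06,"ax":0,"ay":0,"az":-0.98,"grip":-1},{"x":0.68,"y":-0.54,"z":0.06,"ax":0,"ay":0,"az":-0.98,"grip":-1},{"x":0.68,"y":-0.54,"z":0.06,"ax":0,"ay":0,"az":-0.98,"grip":-1},{"x":0.68,"y":-0.54,"z":0.06,"ax":0,"ay":0,"az":-0.98,"grip":-1},{"x":0.68,"y":-0.54,"z":0.06,"ax":0,"ay":0,"az":-0.98,"grip":-1},{"x":0.68,"y":-0.54,"z":0.06,"ax":0,"ay":0,"az":-0.98,"grip":-1},{"x":0.68,"y":-0.54,"z":0.06,"ax":0,"ay":0,"az":-0.98,"grip":-1},{"x":0.68,"y":-0.54,"z":0.06,"ax":0,"ay":0,"az":-0.98,"grip":-1}]}}

```text
time: 1.2
tool_pos: [0.4591, -0.261, 0.2007]
tcp_rot: [-2.85, -1.317, -0.001]
wrist_force: [-0.6, 0.1, 0.2]
width: 1.004
grip_force: 0.0
```

Request:
{"api": "step_arm", "payload": {"series": [{"x":0,"y":0,"z":0,"ax":0,"ay":0,"az":-0.98,"grip":-1},{"x":0,"y":0,"z":0,"ax":0,"ay":0,"az":-0.98,"grip":-1},{"x":0,"y":0,"z":0,"ax":0,"ay":0,"az":-0.98,"grip":-1},{"x":0,"y":0,"z":0,"ax":0,"ay":0,"az":-0.98,"grip":-1}]}}

```text
time: 1.6
tool_pos: [0.4572, -0.2655, 0.2012]
tcp_rot: [-2.425, -1.998, 0.001]
wrist_force: [-0.2, -1.0, -0.4]
width: 0.998
grip_force: 0.0
```

Request:
{"api": "step_arm", "payload": {"series": [{"x":0,"y":0,"z":0,"ax":0,"ay":0,"az":-0.376,"grip":-1},{"x":0,"y":0,"z":0,"ax":0,"ay":0,"az":-0.376,"grip":-1},{"x":0,"y":0,"z":0,"ax":0,"ay":0,"az":-0.376,"grip":-1}]}}

```text
time: 1.9
tool_pos: [0.4572, -0.2655, 0.2012]
tcp_rot: [-2.222, -2.221, 0.001]
wrist_force: [0.0, 0.5, -0.5]
width: 1.0
grip_force: 0.0
```

```bash
python3 -c "
from h import *
c=snap('wrist','w1'); go((.459,-.265,.2)); print(proj(c,(.459,-.265,.072)),-np.array(c['R']).T@c['t'])"
```

```text
t 1.95 pos [ 0.4573 -0.2655  0.2012] shift [0.001 0.003 0.002] turn [-0.     0.    -0.003] w 1.003 F [-0.  -0.3  0.1] 0.0
[325.54526751 185.8062862 ] [ 0.45769035 -0.18920742  0.34354657]
```

View pics/w1.png

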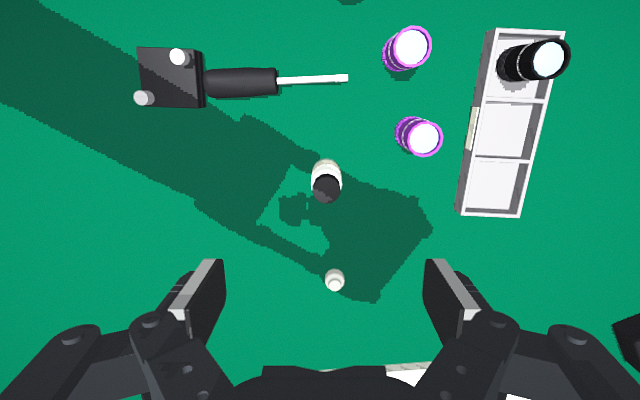

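The wrist view shows the vial cap at about (326,189), against a prediction of (325.5,186), so the map is good to about 2 mm. I go down and grip.

Request:
{"api": "step_arm", "payload": {"force": 25, "series": [{"x":-0.003,"y":0.003,"z":0.2,"ax":0,"ay":0,"az":0,"grip":-1},{"x":-0.003,"y":0.003,"z":0.2,"ax":0,"ay":0,"az":0,"grip":-1},{"x":-0.003,"y":0.003,"z":0.28,"ax":0,"ay":0,"az":0,"grip":-1},{"x":-0.003,"y":0.003,"z":0.33,"ax":0,"ay":0,"az":0,"grip":-1},{"x":-0.003,"y":0.003,"z":0.354,"ax":0,"ay":0,"az":0,"grip":-1},{"x":-0.003,"y":0.003,"z":0.354,"ax":0,"ay":0,"az":0,"grip":-1},{"x":-0.003,"y":0.003,"z":0.354,"ax":0,"ay":0,"az":0,"grip":1},{"x":-0.003,"y":0.003,"z":0.354,"ax":0,"ay":0,"az":0,"grip":1},{"x":-0.003,"y":0.003,"z":0.354,"ax":0,"ay":0,"az":0,"grip":1},{"x":-0.003,"y":0.003,"z":0.354,"ax":0,"ay":0,"az":0,"grip":1},{"x":-0.003,"y":0.003,"z":0.354,"ax":0,"ay":0,"az":0,"grip":1},{"x":-0.003,"y":0.003,"z":0.354,"ax":0,"ay":0,"az":0,"grip":1}]}}

```text
time: 3.15
tool_pos: [0.4601, -0.267, 0.0257]
tcp_rot: [2.22, 2.22, 0.001]
wrist_force: [-1.2, 0.7, 6.5]
width: 0.32
grip_force: 24.6
```

Request:
{"api": "step_arm", "payload": {"series": [{"x":0,"y":0,"z":-0.05,"ax":0,"ay":0,"az":0,"grip":1},{"x":0,"y":0,"z":-0.15,"ax":0,"ay":0,"az":0,"grip":1},{"x":0,"y":0,"z":-0.25,"ax":0,"ay":0,"az":0,"grip":1},{"x":0.08,"y":0.04,"z":-0.25,"ax":0,"ay":0,"az":0,"grip":1},{"x":0.16,"y":0.09,"z":-0.25,"ax":0,"ay":0,"az":0,"grip":1},{"x":0.24,"y":0.13,"z":-0.25,"ax":0,"ay":0,"az":0,"grip":1},{"x":0.32,"y":0.17,"z":-0.25,"ax":0,"ay":0,"az":0,"grip":1},{"x":0.4,"y":0.22,"z":-0.25,"ax":0,"ay":0,"az":0,"grip":1},{"x":0.47,"y":0.26,"z":-0.25,"ax":0,"ay":0,"az":0,"grip":1},{"x":0.52,"y":0.28,"z":-0.25,"ax":0,"ay":0,"az":0,"grip":1},{"x":0.532,"y":0.288,"z":-0.25,"ax":0,"ay":0,"az":0,"grip":1},{"x":0.532,"y":0.288,"z":-0.25,"ax":0,"ay":0,"az":0,"grip":1}]}}

```text
time: 4.35
tool_pos: [0.6033, 0.0005, 0.149]
tcp_rot: [-2.219, -2.224, 0.001]
wrist_force: [-0.9, -0.3, -0.4]
width: 0.319
grip_force: 24.9
```

```bash
python3 -c "
from h import *
c=snap('wrist','w2'); go((.604,-.001,.03)); print(proj(c,(.604,-.001,.02)),proj(c,(.5985,.0547,.004)))"
```

```text
t 4.4 pos [ 6.028e-01 -5.000e-04  1.490e-01] shift [-0.001  0.003  0.238] turn [-0.002  0.001  0.002] w 0.311 F [ 0.4 -0.7 -0.3] 24.86701101064682
[324.30785505 188.27546568] [317.81428622 118.10116763]
```

View pics/w2.png

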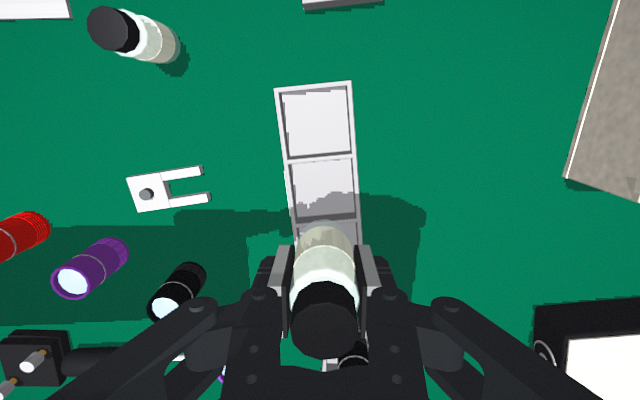

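The wrist view shows the +56 bay centre at about (318,120), against a prediction of (318,118), so the tray position is right. I lower the vial into the middle bay.

Request:
{"api": "step_arm", "payload": {"series": [{"x":-0.001,"y":0.002,"z":0.08,"ax":0,"ay":0,"az":0,"grip":1},{"x":-0.001,"y":0.002,"z":0.16,"ax":0,"ay":0,"az":0,"grip":1},{"x":-0.001,"y":0.002,"z":0.2,"ax":0,"ay":0,"az":0,"grip":1},{"x":-0.001,"y":0.002,"z":0.225,"ax":0,"ay":0,"az":0,"grip":1},{"x":-0.001,"y":0.002,"z":0.235,"ax":0,"ay":0,"az":0,"grip":1},{"x":-0.001,"y":0.002,"z":0.237,"ax":0,"ay":0,"az":0,"grip":1},{"x":-0.001,"y":0.002,"z":0.237,"ax":0,"ay":0,"az":0,"grip":1}]}}

```text
time: 5.1
tool_pos: [0.6053, -0.0013, 0.0322]
tcp_rot: [2.221, 2.22, 0.002]
wrist_force: [-0.4, 0.3, 0.3]
width: 0.315
grip_force: 24.9
```

Request:
{"api": "step_arm", "payload": {"series": [{"x":0,"y":0,"z":0.002,"ax":0,"ay":0,"az":0,"grip":1},{"x":0,"y":0,"z":0.004,"ax":0,"ay":0,"az":0,"grip":1},{"x":0,"y":0,"z":0.004,"ax":0,"ay":0,"az":0,"grip":1}]}}

```text
time: 5.4
tool_pos: [0.605, -0.0008, 0.0297]
tcp_rot: [2.22, 2.221, 0.002]
wrist_force: [-0.2, -0.2, 1.2]
width: 0.321
grip_force: 25.0
```

Request:
{"api": "step_arm", "payload": {"series": [{"x":0,"y":0,"z":0.002,"ax":0,"ay":0,"az":0,"grip":1},{"x":0,"y":0,"z":0.002,"ax":0,"ay":0,"az":0,"grip":1}]}}

```text
time: 5.6
tool_pos: [0.605, -0.0008, 0.0297]
tcp_rot: [2.22, 2.221, 0.002]
wrist_force: [-2.6, -0.5, 8.2]
width: 0.319
grip_force: 25.7
```

Request:
{"api": "step_arm", "payload": {"series": [{"x":0,"y":0,"z":0,"ax":0,"ay":0,"az":0,"grip":-0.3},{"x":0,"y":0,"z":0,"ax":0,"ay":0,"az":0,"grip":-0.6},{"x":0,"y":0,"z":0,"ax":0,"ay":0,"az":0,"grip":-0.8},{"x":0,"y":0,"z":0,"ax":0,"ay":0,"az":0,"grip":-0.8},{"x":0,"y":0,"z":-0.06,"ax":0,"ay":0,"az":0,"grip":-0.8},{"x":0,"y":0,"z":-0.14,"ax":0,"ay":0,"az":0,"grip":-0.8},{"x":0,"y":0,"z":-0.23,"ax":0,"ay":0,"az":0,"grip":-0.8},{"x":0,"y":0,"z":-0.28,"ax":0,"ay":0,"az":0,"grip":-0.8}]}}

```text
time: 6.4
tool_pos: [0.6059, -0.0009, 0.1718]
tcp_rot: [2.219, 2.219, 0.005]
wrist_force: [0.8, 0.5, 0.2]
width: 0.904
grip_force: 0.0
```

```bash
python3 -c "
from h import *
c=load('w2'); print(onz(c,114,29,.072)); go((.478,.113,.17))"
```

```text
[0.48170344 0.10961729 0.072     ]
t 6.4 pos [ 0.6059 -0.0009  0.1718] shift [ 0.228 -0.256  0.002] turn [0.009 0.    0.   ] w 0.904 F [0.8 0.5 0.2] 0.0
```

Request:
{"api": "step_arm", "payload": {"series": [{"x":0.06,"y":-0.06,"z":0,"ax":0,"ay":0,"az":0,"grip":-1},{"x":0.11,"y":-0.13,"z":0,"ax":0,"ay":0,"az":0,"grip":-1},{"x":0.17,"y":-0.19,"z":0,"ax":0,"ay":0,"az":0,"grip":-1},{"x":0.224,"y":-0.252,"z":0,"ax":0,"ay":0,"az":0,"grip":-1},{"x":0.224,"y":-0.252,"z":0,"ax":0,"ay":0,"az":0,"grip":-1},{"x":0.224,"y":-0.252,"z":0,"ax":0,"ay":0,"az":0,"grip":-1}]}}

```text
time: 7.0
tool_pos: [0.4778, 0.1115, 0.1678]
tcp_rot: [2.219, 2.223, 0.0]
wrist_force: [0.4, 0.1, -0.2]
width: 1.0
grip_force: 0.0
```

```bash
python3 -c "
from h import *
c=snap('wrist','w3'); go((.48,.111,.024)); print(proj(c,(.48,.111,.072)))"
```

```text
t 7.05 pos [0.4786 0.1111 0.168 ] shift [-0.     0.002  0.288] turn [0.002 0.001 0.002] w 1.0 F [ 0.4 -0.2 -0.9] 0.0
[326.15184203 199.44548447]
```

View pics/w3.png

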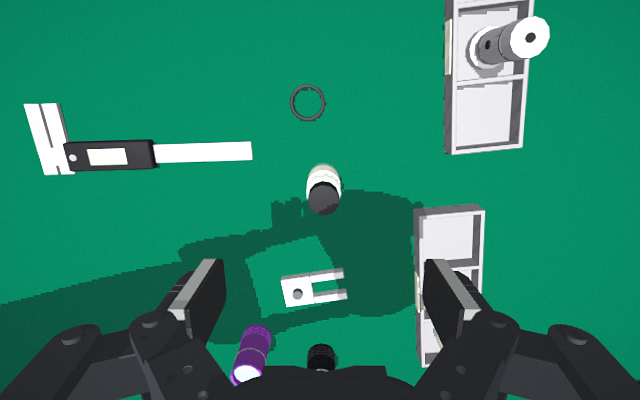

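The wrist view shows the vial cap at (323,200), against a prediction of (326,199). I grip it.

Request:
{"api": "step_arm", "payload": {"force": 25, "series": [{"x":0,"y":-0.001,"z":0.09,"ax":0,"ay":0,"az":0,"grip":-1},{"x":0,"y":-0.001,"z":0.18,"ax":0,"ay":0,"az":0,"grip":-1},{"x":0,"y":-0.001,"z":0.25,"ax":0,"ay":0,"az":0,"grip":-1},{"x":0,"y":-0.001,"z":0.286,"ax":0,"ay":0,"az":0,"grip":-1},{"x":0,"y":-0.001,"z":0.286,"ax":0,"ay":0,"az":0,"grip":-1},{"x":0,"y":-0.001,"z":0.286,"ax":0,"ay":0,"az":0,"grip":-1},{"x":0,"y":-0.001,"z":0.286,"ax":0,"ay":0,"az":0,"grip":1},{"x":0,"y":-0.001,"z":0.286,"ax":0,"ay":0,"az":0,"grip":1},{"x":0,"y":-0.001,"z":0.286,"ax":0,"ay":0,"az":0,"grip":1},{"x":0,"y":-0.001,"z":0.286,"ax":0,"ay":0,"az":0,"grip":1},{"x":0,"y":-0.001,"z":0.286,"ax":0,"ay":0,"az":0,"grip":1},{"x":0,"y":-0.001,"z":0.286,"ax":0,"ay":0,"az":0,"grip":1}]}}

```text
time: 8.25
tool_pos: [0.4783, 0.1113, 0.0257]
tcp_rot: [2.22, 2.221, 0.002]
wrist_force: [-0.5, -1.2, 5.6]
width: 0.316
grip_force: 25.3
```

```bash
python3 -c "
from h import *
go((.5985,.0547,.15))"
```

```text
t 8.25 pos [0.4783 0.1113 0.0257] shift [-0.113  0.241 -0.248] turn [ 0.003 -0.     0.001] w 0.316 F [-0.5 -1.2  5.6] 25.31680405139923
```

Request:
{"api": "step_arm", "payload": {"series": [{"x":0,"y":0,"z":-0.06,"ax":0,"ay":0,"az":0,"grip":1},{"x":0,"y":0,"z":-0.14,"ax":0,"ay":0,"az":0,"grip":1},{"x":-0.01,"y":0.03,"z":-0.2,"ax":0,"ay":0,"az":0,"grip":1},{"x":-0.05,"y":0.1,"z":-0.2,"ax":0,"ay":0,"az":0,"grip":1},{"x":-0.08,"y":0.17,"z":-0.2,"ax":0,"ay":0,"az":0,"grip":1},{"x":-0.113,"y":0.24,"z":-0.2,"ax":0,"ay":0,"az":0,"grip":1},{"x":-0.113,"y":0.24,"z":-0.2,"ax":0,"ay":0,"az":0,"grip":1},{"x":-0.113,"y":0.24,"z":-0.13,"ax":0,"ay":0,"az":0,"grip":1},{"x":-0.113,"y":0.24,"z":-0.06,"ax":0,"ay":0,"az":0,"grip":1},{"x":-0.113,"y":0.24,"z":-0.025,"ax":0,"ay":0,"az":0,"grip":1},{"x":-0.113,"y":0.24,"z":-0.012,"ax":0,"ay":0,"az":0,"grip":1},{"x":-0.113,"y":0.24,"z":-0.011,"ax":0,"ay":0,"az":0,"grip":1}]}}

```text
time: 9.45
tool_pos: [0.5961, 0.0549, 0.0299]
tcp_rot: [-2.22, -2.221, 0.003]
wrist_force: [0.6, 0.2, 1.0]
width: 0.321
grip_force: 25.2
```

Request:
{"api": "step_arm", "payload": {"series": [{"x":0,"y":0,"z":0.002,"ax":0,"ay":0,"az":0,"grip":1},{"x":0,"y":0,"z":0.002,"ax":0,"ay":0,"az":0,"grip":1}]}}

```text
time: 9.65
tool_pos: [0.5976, 0.0549, 0.0295]
tcp_rot: [2.221, 2.222, 0.001]
wrist_force: [0.4, -0.2, -0.6]
width: 0.321
grip_force: 25.2
```

Request:
{"api": "step_arm", "payload": {"series": [{"x":0,"y":0,"z":0.002,"ax":0,"ay":0,"az":0,"grip":1},{"x":0,"y":0,"z":0.002,"ax":0,"ay":0,"az":0,"grip":1}]}}

```text
time: 9.85
tool_pos: [0.5978, 0.0548, 0.0294]
tcp_rot: [2.221, 2.222, 0.0]
wrist_force: [-2.5, 0.9, 5.8]
width: 0.319
grip_force: 25.8
```

Request:
{"api": "step_arm", "payload": {"series": [{"x":0,"y":0,"z":0,"ax":0,"ay":0,"az":0,"grip":-0.3},{"x":0,"y":0,"z":0,"ax":0,"ay":0,"az":0,"grip":-0.6},{"x":0,"y":0,"z":0,"ax":0,"ay":0,"az":0,"grip":-0.8},{"x":0,"y":0,"z":0,"ax":0,"ay":0,"az":0,"grip":-0.8},{"x":0,"y":0,"z":-0.06,"ax":0,"ay":0,"az":0,"grip":-0.8},{"x":0,"y":0,"z":-0.14,"ax":0,"ay":0,"az":0,"grip":-0.8},{"x":0,"y":0,"z":-0.23,"ax":0,"ay":0,"az":0,"grip":-0.8},{"x":0,"y":0,"z":-0.28,"ax":0,"ay":0,"az":0,"grip":-0.8}]}}

```text
time: 10.65
tool_pos: [0.5996, 0.0548, 0.1724]
tcp_rot: [2.219, 2.219, 0.006]
wrist_force: [1.7, -1.1, -0.4]
width: 0.897
grip_force: 0.0
```

```bash
python3 -c "
from h import *
go((.430,.288,.17))"
```

```text
t 10.65 pos [0.5996 0.0548 0.1724] shift [ 0.467 -0.339  0.003] turn [ 0.01  -0.001  0.   ] w 0.897 F [ 1.7 -1.1 -0.4] 0.0
```

Request:
{"api": "step_arm", "payload": {"series": [{"x":0.08,"y":-0.058,"z":0,"ax":0,"ay":0,"az":0,"grip":-1},{"x":0.16,"y":-0.115,"z":0,"ax":0,"ay":0,"az":0,"grip":-1},{"x":0.24,"y":-0.173,"z":0,"ax":0,"ay":0,"az":0,"grip":-1},{"x":0.32,"y":-0.23,"z":0,"ax":0,"ay":0,"az":0,"grip":-1},{"x":0.4,"y":-0.288,"z":0,"ax":0,"ay":0,"az":0,"grip":-1},{"x":0.467,"y":-0.339,"z":0,"ax":0,"ay":0,"az":0,"grip":-1},{"x":0.467,"y":-0.339,"z":0,"ax":0,"ay":0,"az":0,"grip":-1},{"x":0.467,"y":-0.339,"z":0,"ax":0,"ay":0,"az":0,"grip":-1}]}}

```text
time: 11.45
tool_pos: [0.4276, 0.2887, 0.1683]
tcp_rot: [2.218, 2.224, -0.0]
wrist_force: [0.3, -0.4, -0.2]
width: 1.001
grip_force: 0.0
```

```bash
python3 -c "
from h import *
c=snap('wrist','w4'); go((.430,.288,.024)); print(proj(c,(.43,.288,.065)))"
```

```text
t 11.5 pos [0.4283 0.288  0.1683] shift [0.    0.003 0.289] turn [0.001 0.001 0.002] w 1.004 F [0.3 0.  0.3] 0.0
[326.39526311 196.60949544]
```

View pics/w4.png

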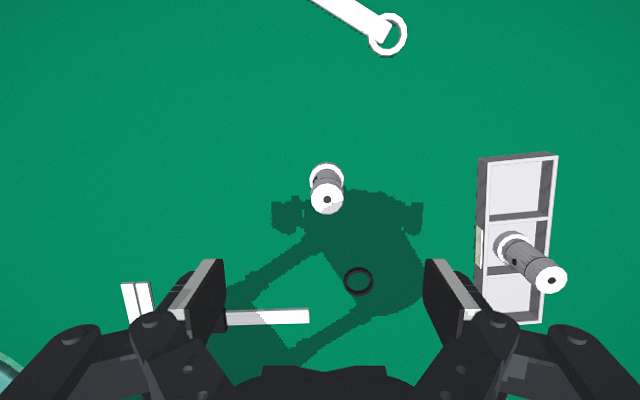

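The post top is at (326,199), against a prediction of (326,197), and the empty +56 bay of the post tray is at about (517,188). I grip the post.

Request:
{"api": "step_arm", "payload": {"force": 50, "series": [{"x":-0.003,"y":0.003,"z":0.09,"ax":0,"ay":0,"az":0,"grip":-1},{"x":-0.003,"y":0.003,"z":0.18,"ax":0,"ay":0,"az":0,"grip":-1},{"x":-0.003,"y":0.003,"z":0.25,"ax":0,"ay":0,"az":0,"grip":-1},{"x":-0.003,"y":0.003,"z":0.286,"ax":0,"ay":0,"az":0,"grip":-1},{"x":-0.003,"y":0.003,"z":0.286,"ax":0,"ay":0,"az":0,"grip":-1},{"x":-0.003,"y":0.003,"z":0.286,"ax":0,"ay":0,"az":0,"grip":-1},{"x":-0.003,"y":0.003,"z":0.286,"ax":0,"ay":0,"az":0,"grip":1},{"x":-0.003,"y":0.003,"z":0.286,"ax":0,"ay":0,"az":0,"grip":1},{"x":-0.003,"y":0.003,"z":0.286,"ax":0,"ay":0,"az":0,"grip":1},{"x":-0.003,"y":0.003,"z":0.286,"ax":0,"ay":0,"az":0,"grip":1},{"x":-0.003,"y":0.003,"z":0.286,"ax":0,"ay":0,"az":0,"grip":1},{"x":-0.003,"y":0.003,"z":0.286,"ax":0,"ay":0,"az":0,"grip":1}]}}

```text
time: 12.7
tool_pos: [0.43, 0.287, 0.0262]
tcp_rot: [2.221, 2.222, 0.002]
wrist_force: [-1.1, -0.5, 5.8]
width: 0.281
grip_force: 48.7
```

```bash
python3 -c "
from h import *
c=load('w4'); print(proj(c,(.6035,.284,.004)), onz(c,517,188,.004)); go((.6035,.284,.15))"
```

```text
[512.84014903 181.53658017] [0.60839346 0.27777432 0.004     ]
t 12.7 pos [0.43   0.287  0.0262] shift [-0.006  0.347 -0.247] turn [ 0.002 -0.001  0.001] w 0.281 F [-1.1 -0.5  5.8] 48.73785674571991
```

Request:
{"api": "step_arm", "payload": {"series": [{"x":0,"y":0,"z":-0.06,"ax":0,"ay":0,"az":0,"grip":1},{"x":0,"y":0,"z":-0.13,"ax":0,"ay":0,"az":0,"grip":1},{"x":0,"y":0.03,"z":-0.2,"ax":0,"ay":0,"az":0,"grip":1},{"x":-0.01,"y":0.11,"z":-0.2,"ax":0,"ay":0,"az":0,"grip":1},{"x":-0.01,"y":0.19,"z":-0.2,"ax":0,"ay":0,"az":0,"grip":1},{"x":-0.01,"y":0.27,"z":-0.2,"ax":0,"ay":0,"az":0,"grip":1},{"x":-0.01,"y":0.32,"z":-0.2,"ax":0,"ay":0,"az":0,"grip":1},{"x":-0.01,"y":0.343,"z":-0.2,"ax":0,"ay":0,"az":0,"grip":1},{"x":-0.01,"y":0.343,"z":-0.2,"ax":0,"ay":0,"az":0,"grip":1}]}}

```text
time: 13.6
tool_pos: [0.6015, 0.2813, 0.1241]
tcp_rot: [-2.222, -2.22, 0.002]
wrist_force: [-0.7, -0.3, -2.2]
width: 0.277
grip_force: 49.9
```

```bash
python3 -c "
from h import *
c=snap('wrist','w5'); s=snap('top','t5'); go((.601,.282,.03)); im=cv2.cvtColor(s['img'],cv2.COLOR_RGB2BGR)
a=cv2.imread('pics/w5.png'); b=cv2.resize(im[90:230,150:480],None,fx=2.3,fy=2.3,interpolation=cv2.INTER_CUBIC); a=a[:270]
o=np.zeros((a.shape[0]+b.shape[0],max(a.shape[1],b.shape[1]),3),np.uint8); o[:a.shape[0],:a.shape[1]]=a; o[a.shape[0]:,:b.shape[1]]=b; cv2.imwrite('pics/m5.png',o)
print(proj(c,(.609,.2285,.02)),[proj(c,(.6035+dx,.284+dy,.02)).round() for dx,dy in((-.03,.03),(.03,.03),(-.025,-.028),(.03,-.028))])"
```

```text
t 13.7 pos [0.5994 0.2814 0.1241] shift [0.001 0.004 0.188] turn [-0.006  0.002  0.   ] w 0.278 F [-0.9 -0.6 -2.2] 49.911258816719055
[332.84263289 257.85619877] [array([285., 153.]), array([367., 153.]), array([294., 226.]), array([364., 226.])]
```

View pics/m5.png

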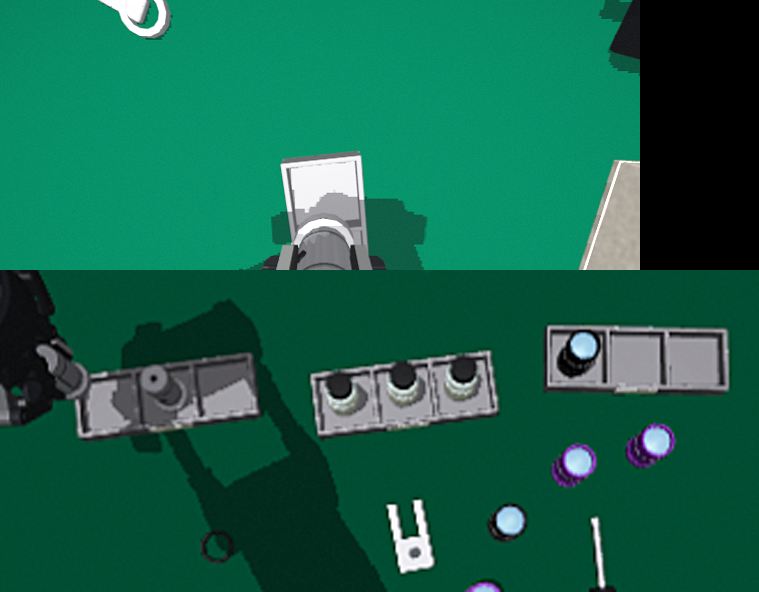

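The upper wrist part shows the bay rim at columns 283–361 and its top edge at about row 160, so the bay centre is near (0.600, 0.280). The lower top crop shows three vials upright in their bays at (340,390), (403,383) and (463,375). I lower the post.

Request:
{"api": "step_arm", "payload": {"series": [{"x":-0.003,"y":0,"z":0.07,"ax":0,"ay":0,"az":0,"grip":1},{"x":-0.003,"y":0,"z":0.14,"ax":0,"ay":0,"az":0,"grip":1},{"x":-0.003,"y":0,"z":0.175,"ax":0,"ay":0,"az":0,"grip":1},{"x":-0.003,"y":0,"z":0.187,"ax":0,"ay":0,"az":0,"grip":1},{"x":-0.003,"y":0,"z":0.189,"ax":0,"ay":0,"az":0,"grip":1},{"x":-0.003,"y":0,"z":0.189,"ax":0,"ay":0,"az":0,"grip":1}]}}

```text
time: 14.3
tool_pos: [0.6013, 0.2807, 0.0317]
tcp_rot: [2.22, 2.222, 0.002]
wrist_force: [0.3, 0.3, -3.2]
width: 0.281
grip_force: 49.8
```

Request:
{"api": "step_arm", "payload": {"series": [{"x":0,"y":0,"z":0.002,"ax":0,"ay":0,"az":0,"grip":1},{"x":0,"y":0,"z":0.002,"ax":0,"ay":0,"az":0,"grip":1}]}}

```text
time: 14.5
tool_pos: [0.6015, 0.2804, 0.0305]
tcp_rot: [2.221, 2.221, 0.002]
wrist_force: [-0.9, -0.3, -2.3]
width: 0.278
grip_force: 49.8
```

Request:
{"api": "step_arm", "payload": {"series": [{"x":0,"y":0,"z":0.002,"ax":0,"ay":0,"az":0,"grip":1},{"x":0,"y":0,"z":0.002,"ax":0,"ay":0,"az":0,"grip":1}]}}

```text
time: 14.7
tool_pos: [0.6016, 0.2804, 0.0303]
tcp_rot: [2.221, 2.221, 0.001]
wrist_force: [-3.3, -0.6, 6.1]
width: 0.279
grip_force: 50.6
```

Contact. I release the post, rise and move to the tube.

Request:
{"api": "step_arm", "payload": {"series": [{"x":0,"y":0,"z":0,"ax":0,"ay":0,"az":0,"grip":-0.3},{"x":0,"y":0,"z":0,"ax":0,"ay":0,"az":0,"grip":-0.6},{"x":0,"y":0,"z":0,"ax":0,"ay":0,"az":0,"grip":-0.8},{"x":0,"y":0,"z":0,"ax":0,"ay":0,"az":0,"grip":-0.8},{"x":0,"y":0,"z":-0.06,"ax":0,"ay":0,"az":0,"grip":-0.8},{"x":0,"y":0,"z":-0.14,"ax":0,"ay":0,"az":0,"grip":-0.8},{"x":0,"y":0,"z":-0.23,"ax":0,"ay":0,"az":0,"grip":-0.8},{"x":0,"y":0,"z":-0.28,"ax":0,"ay":0,"az":0,"grip":-0.8}]}}

```text
time: 15.5
tool_pos: [0.603, 0.2809, 0.1732]
tcp_rot: [2.22, 2.22, 0.008]
wrist_force: [0.7, 0.2, 0.8]
width: 0.902
grip_force: 0.0
```

```bash
python3 -c "
from h import *
c=load('w2'); print(onz(c,170,302,.053));go((.475,-.091,.17))"
```

```text
[ 0.47913126 -0.08773172  0.053     ]
t 15.5 pos [0.603  0.2809 0.1732] shift [-0.744 -0.256  0.003] turn [ 0.01  -0.004  0.   ] w 0.902 F [0.7 0.2 0.8] 0.0
```

Request:
{"api": "step_arm", "payload": {"series": [{"x":-0.09,"y":-0.03,"z":0,"ax":0,"ay":0,"az":0,"grip":-0.4},{"x":-0.18,"y":-0.06,"z":0,"ax":0,"ay":0,"az":0,"grip":-0.4},{"x":-0.27,"y":-0.09,"z":0,"ax":0,"ay":0,"az":0,"grip":-0.4},{"x":-0.36,"y":-0.12,"z":0,"ax":0,"ay":0,"az":0,"grip":-0.4},{"x":-0.45,"y":-0.15,"z":0,"ax":0,"ay":0,"az":0,"grip":-0.4},{"x":-0.54,"y":-0.18,"z":0,"ax":0,"ay":0,"az":0,"grip":-0.4},{"x":-0.63,"y":-0.21,"z":0,"ax":0,"ay":0,"az":0,"grip":-0.4},{"x":-0.71,"y":-0.24,"z":0,"ax":0,"ay":0,"az":0,"grip":-0.4},{"x":-0.742,"y":-0.253,"z":0,"ax":0,"ay":0,"az":0,"grip":-0.4},{"x":-0.742,"y":-0.253,"z":0,"ax":0,"ay":0,"az":0,"grip":-0.4},{"x":-0.742,"y":-0.253,"z":0,"ax":0,"ay":0,"az":0,"grip":-0.4}]}}

```text
time: 16.6
tool_pos: [0.4747, -0.0909, 0.1689]
tcp_rot: [2.223, 2.22, 0.001]
wrist_force: [-0.2, -0.5, -0.2]
width: 0.698
grip_force: 0.0
```

```bash
python3 -c "
from h import *
c=snap('wrist','w6'); go((.477,-.09,.024)); print(proj(c,(.477,-.09,.053)),proj(c,(.477,-.09,.056)))"
```

```text
t 16.65 pos [ 0.475  -0.0904  0.1689] shift [0.001 0.004 0.29 ] turn [ 0.001 -0.001 -0.   ] w 0.698 F [-1.6  0.1 -0.3] 0.0
[326.08341976 189.97133691] [326.10991888 191.04279049]
```

View pics/w6.png

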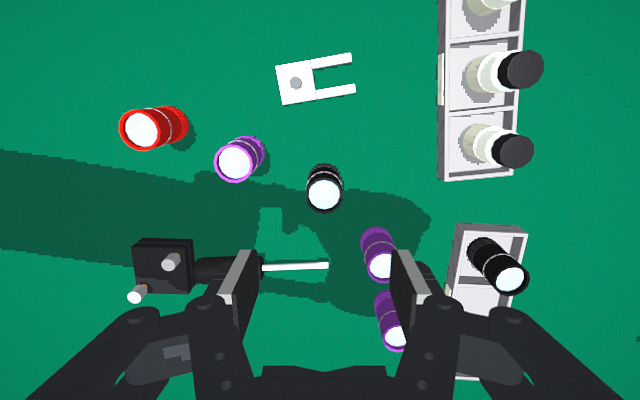

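The black tube's lens is at (324,192), against a prediction of (326,190). The purple neighbours at (238,158) and (378,255) stay clear of the half-open fingers. I grip the tube.

Request:
{"api": "step_arm", "payload": {"force": 30, "series": [{"x":-0.001,"y":0.002,"z":0.09,"ax":0,"ay":0,"az":0,"grip":-0.4},{"x":-0.001,"y":0.002,"z":0.18,"ax":0,"ay":0,"az":0,"grip":-0.4},{"x":-0.001,"y":0.002,"z":0.25,"ax":0,"ay":0,"az":0,"grip":-0.4},{"x":-0.001,"y":0.002,"z":0.286,"ax":0,"ay":0,"az":0,"grip":-0.4},{"x":-0.001,"y":0.002,"z":0.288,"ax":0,"ay":0,"az":0,"grip":-0.4},{"x":-0.001,"y":0.002,"z":0.288,"ax":0,"ay":0,"az":0,"grip":-0.4},{"x":-0.001,"y":0.002,"z":0.288,"ax":0,"ay":0,"az":0,"grip":1},{"x":-0.001,"y":0.002,"z":0.288,"ax":0,"ay":0,"az":0,"grip":1},{"x":-0.001,"y":0.002,"z":0.288,"ax":0,"ay":0,"az":0,"grip":1},{"x":-0.001,"y":0.002,"z":0.288,"ax":0,"ay":0,"az":0,"grip":1},{"x":-0.001,"y":0.002,"z":0.288,"ax":0,"ay":0,"az":0,"grip":1}]}}

```text
time: 17.75
tool_pos: [0.4774, -0.0916, 0.0266]
tcp_rot: [2.22, 2.219, 0.003]
wrist_force: [-0.2, 1.9, 6.4]
width: 0.343
grip_force: 29.8
```

```bash
python3 -c "
from h import *
c=load('w1'); print('tray corners z.02', [onz(c,u,v,.02)[:2].round(4) for u,v in ((495,28),(565,30),(457,214),(520,217))])
print('bay centres', [onz(c,u,v,.004)[:2].round(4) for u,v in ((495,188),(506,130))])
go((.629,-.281,.13))"
```

```text
tray corners z.02 [array([ 0.6042, -0.1395]), array([ 0.6635, -0.1418]), array([ 0.5923, -0.3092]), array([ 0.6558, -0.3124])]
bay centres [array([ 0.6346, -0.2865]), array([ 0.6363, -0.2273])]
t 17.75 pos [ 0.4774 -0.0916  0.0266] shift [-0.379  0.304 -0.206] turn [ 0.007  0.001 -0.   ] w 0.343 F [-0.2  1.9  6.4] 29.80316251516342
```

Request:
{"api": "step_arm", "payload": {"series": [{"x":0,"y":0,"z":-0.06,"ax":0,"ay":0,"az":0,"grip":1},{"x":0,"y":0,"z":-0.14,"ax":0,"ay":0,"az":0,"grip":1},{"x":0,"y":0,"z":-0.2,"ax":0,"ay":0,"az":0,"grip":1},{"x":-0.05,"y":0.04,"z":-0.2,"ax":0,"ay":0,"az":0,"grip":1},{"x":-0.12,"y":0.1,"z":-0.2,"ax":0,"ay":0,"az":0,"grip":1},{"x":-0.19,"y":0.16,"z":-0.2,"ax":0,"ay":0,"az":0,"grip":1},{"x":-0.26,"y":0.22,"z":-0.2,"ax":0,"ay":0,"az":0,"grip":1},{"x":-0.33,"y":0.26,"z":-0.2,"ax":0,"ay":0,"az":0,"grip":1},{"x":-0.379,"y":0.299,"z":-0.2,"ax":0,"ay":0,"az":0,"grip":1},{"x":-0.379,"y":0.299,"z":-0.2,"ax":0,"ay":0,"az":0,"grip":1},{"x":-0.379,"y":0.299,"z":-0.2,"ax":0,"ay":0,"az":0,"grip":1}]}}

```text
time: 18.85
tool_pos: [0.6248, -0.2813, 0.1243]
tcp_rot: [-2.222, -2.219, 0.0]
wrist_force: [-1.3, 0.1, -0.8]
width: 0.344
grip_force: 30.0
```

```bash
python3 -c "
from h import *
c=snap('wrist','w7'); go((.627,-.281,.03)); print(proj(c,(.629,-.2257,.004)))"
```

```text
t 18.9 pos [ 0.6244 -0.2805  0.1243] shift [-0.001  0.006  0.189] turn [-0.003 -0.002 -0.001] w 0.339 F [ 0.4  1.  -0.4] 30.011916160583496
[328.87597608 118.93532404]
```

View pics/w7.png

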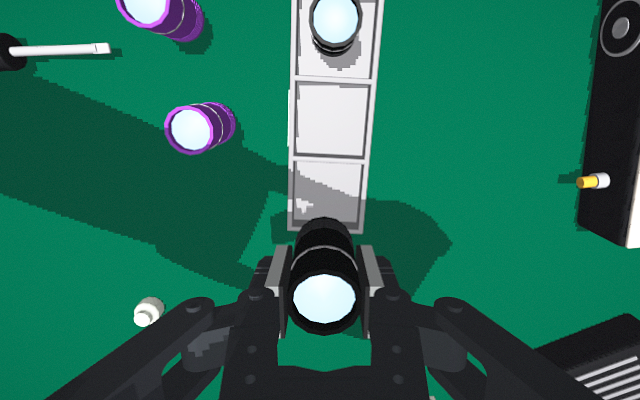

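The middle bay centre is at about (331,119), against a prediction of (329,119), so the tray position is confirmed. I lower the tube.

Request:
{"api": "step_arm", "payload": {"series": [{"x":0,"y":0.004,"z":0.07,"ax":0,"ay":0,"az":0,"grip":1},{"x":0,"y":0.004,"z":0.14,"ax":0,"ay":0,"az":0,"grip":1},{"x":0,"y":0.004,"z":0.175,"ax":0,"ay":0,"az":0,"grip":1},{"x":0,"y":0.004,"z":0.187,"ax":0,"ay":0,"az":0,"grip":1},{"x":0,"y":0.004,"z":0.19,"ax":0,"ay":0,"az":0,"grip":1},{"x":0,"y":0.004,"z":0.19,"ax":0,"ay":0,"az":0,"grip":1}]}}

```text
time: 19.5
tool_pos: [0.6274, -0.2805, 0.0307]
tcp_rot: [2.22, 2.222, 0.001]
wrist_force: [-0.6, 0.3, -0.5]
width: 0.344
grip_force: 30.1
```

Request:
{"api": "step_arm", "payload": {"series": [{"x":0,"y":0,"z":0.002,"ax":0,"ay":0,"az":0,"grip":1},{"x":0,"y":0,"z":0.002,"ax":0,"ay":0,"az":0,"grip":1}]}}

```text
time: 19.7
tool_pos: [0.6278, -0.2808, 0.0305]
tcp_rot: [2.22, 2.221, 0.001]
wrist_force: [-2.0, 1.3, 4.9]
width: 0.341
grip_force: 30.6
```

Contact. I open the gripper and rise clear of the bench.

Request:
{"api": "step_arm", "payload": {"series": [{"x":0,"y":0,"z":0,"ax":0,"ay":0,"az":0,"grip":0},{"x":0,"y":0,"z":0,"ax":0,"ay":0,"az":0,"grip":-0.4},{"x":0,"y":0,"z":0,"ax":0,"ay":0,"az":0,"grip":-0.4},{"x":0,"y":0,"z":0,"ax":0,"ay":0,"az":0,"grip":-0.4},{"x":0,"y":0,"z":-0.06,"ax":0,"ay":0,"az":0,"grip":-0.4},{"x":0,"y":0,"z":-0.14,"ax":0,"ay":0,"az":0,"grip":-0.4},{"x":0,"y":0,"z":-0.23,"ax":0,"ay":0,"az":0,"grip":-0.4},{"x":0,"y":0,"z":-0.28,"ax":0,"ay":0,"az":0,"grip":-0.4},{"x":-0.1,"y":-0.04,"z":-0.3,"ax":0,"ay":0,"az":0,"grip":-0.4},{"x":-0.19,"y":-0.08,"z":-0.3,"ax":0,"ay":0,"az":0,"grip":-0.4},{"x":-0.28,"y":-0.12,"z":-0.3,"ax":0,"ay":0,"az":0,"grip":-0.4},{"x":-0.3,"y":-0.12,"z":-0.3,"ax":0,"ay":0,"az":0,"grip":-0.4}]}}

```text
time: 20.9
tool_pos: [0.5645, -0.4355, 0.179]
tcp_rot: [2.225, 2.216, -0.003]
wrist_force: [1.0, 0.5, -0.2]
width: 0.7
grip_force: 0.0
```

```bash
python3 -c "
from h import *
c=snap('top','t8'); s=snap('scene','s8')
a=cv2.resize(cv2.imread('pics/t8.png')[100:220,170:480],(640,248)); b=cv2.resize(cv2.imread('pics/s8.png')[90:400,160:560],(430,333))
o=np.zeros((590,640,3),np.uint8); o[:248]=a; o[250:583,:430]=b; cv2.imwrite('pics/m8.png',o)"
```

```text
(no output)
```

View pics/m8.png

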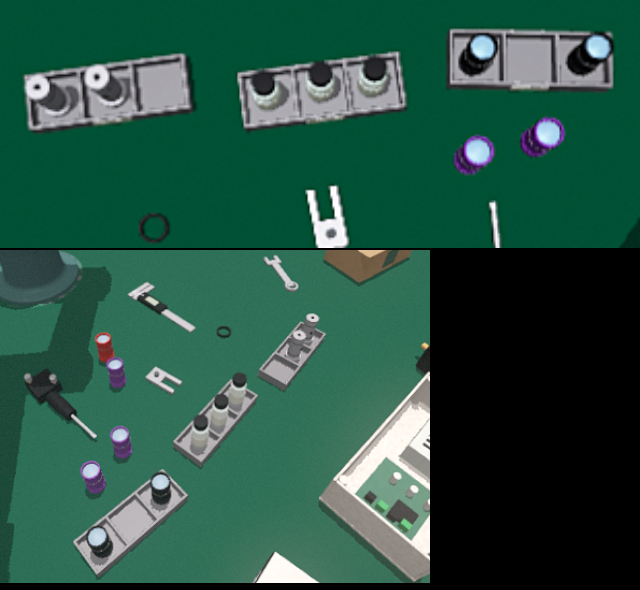

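The picture shows all four parts upright in their own trays: post at (45,95), vials at (265,90) and (320,82), tube at (590,55). The stored parts have not moved. I hand in the job.

```bash
python3 -c "
from workcell import bot
print(bot.finish_job())"
```

```text
the job is handed in; nothing more can be done
None
```

The job is handed in at about 21 s: both vials, the post and the lens tube stand upright in their own trays, and the three stored parts stayed where they were.

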